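# Return the inspected culture tubes and show the next one to the camera

## Robot

A 6-joint arm with a two-finger parallel gripper is mounted at the origin on the work surface. World frame = base frame: x ahead of the robot, y to its left, z up, the work surface at z = 0. Lengths are in m, angles in rad, forces in N, time in s.
With the tool pointing down it reaches from about 0.4 to 0.925 m from the base axis. Payload 12.5 kg.
Tool frame: the origin (TCP) lies at the very end of the fingers, on their centre line; the grasp point (between the pads) lies 19 mm behind it; z points along the fingers, y is the line along which they close (so a half turn about z gives the same grasp; the last joint's range is limited). The gripper opens to 95 mm and grips with 3 to 60 N. Pads are 20 mm wide; open, the fingers measure 119 mm over their backs; the gripper's body (75 mm by 180 mm) begins 59 mm behind the grasp point.
Start: joints at [1.061, 0.491, 1.559, -0, 1.092, -0.106], TCP at [0.246, 0.575, 0.215] pointing down, gripper open.
Joint ranges: [-3.1, 3.1], [-0.84, 2.19], [0.05, 2.79], [-1.13, 4.28], [0.06, 2.93], [-2.69, 2.69]. Speed limits (rad/s): [2.22, 2.22, 2.79, 3.14, 3.14, 3.14].

## Interface

Orientations are given as a unit quaternion [x, y, z, w].
In Python, from bench import arm gives the robot as it stands.
- The arm moves only by the tool move_arm, never from a script. Its argument "increments" is a list of rows, each a list of 3 entries, a list of its own where there are three numbers: the shift along the world's x, y, z in cm, then the turn, a rotation vector about the world's x, y, z in rad, then the opening, from 0 (shut) to 1 (fully open). In form: [[[tx, ty, tz], [rx, ry, rz], jaw], ...]. A call has 1 to 5 rows; each row shifts and turns the commanded pose from where the row before left it; what a row does not reach is not made up. A row lasts 1/10 s, in which the tool goes at most 50 mm and 8.59 degrees, less where a joint would pass 70% of its speed; a pose out of reach is approached as far as the arm can. A call is refused whole if a number of a shift passes 5 or a number of a turn 0.15, either way. A call with a gripper value outside its range is refused whole. The fingers move at their own pace and stop on an object; "grip_force" is the grip in N (left out, the last holds). Time passes only in rows, so rows that do not move let the fingers close. It gives the time, the measured TCP pose, the force, the opening and the grip force at its end, in the units of the state.
- arm.sense(): the state, without advancing time (a new reading comes with each control period).
- arm.grab_frame(name): name is "side" or "top" or "wrist"; returns a dict with "img" (400x640x3 uint8, red, green, blue), "fx", "fy", "cx", "cy" (pixels), "dist_coeffs" ([k1, k2, p1, p2, k3] as OpenCV has them; the pictures are not rectified), "world_from_camera" (4x4, takes a point from camera to world coordinates). Camera axes: x right, y down, z forward; pixel columns grow to the right and rows downward; lengths in m; the calibration is good to about 2 mm. A picture is of the moment at which its call begins. There is no depth.
- arm.close_job(): hands the job in; it is judged then, once.
Trained networks look in the newest picture that a camera, given by its name, has taken for a name from the list of things; names that differ only in an ending like _2 or _b are one class to them, and where a whole thing is asked for, a point or a joint stands for the part that bears it (a point fixed in the world has none). Each returns a list of dicts, best first, with "score" (0 to 1); they miss things now and then, are a little off and sometimes report something else, mostly with a low value. They report only what shows in the picture. A call takes as long as a camera call. They do not tell look-alikes from the thing itself.
- arm.recognise(camera, label): "point" ([x, y, z] in m, in world coordinates, good to about 4 mm: the middle of the surface that is visible of it).
- arm.tip_of(camera, label): "point" ([x, y, z] in m, in world coordinates, good to about 4 mm: a listed point, or the origin of a listed thing).
The state is a dict: "t": time; "q": joint angles; "qvel": joint speeds; "joint_efforts": joint torques, N m; "tcp_pos": TCP position; "ee_rot": TCP orientation; "wrist_force": force on the tool from outside, world axes, zero at the start; "torque": the same for the moment, N m; "grip_width": finger opening in m; "gripper_force": force on a finger pad.
Only numpy, scipy, OpenCV 4.12 (cv2) and the standard library are available. Lean on these libraries where they do the work, as an engineer would, in place of code of your own. Each camera call takes 0.05 s, during which the arm holds its last target. There are 200 camera calls.

## Task

The two short tubes in the grey block have been inspected: return them to the white wire rack, each standing in a free cell of its own. Then take the tall tube out of the rack and show its roots to the inspection camera: hold it in the air with its middle straight in front of the lens, at lens height and 12 cm from the lens, leaning 30 degrees from upright directly along the line of sight, with the foot swung towards the lens and the cap away from it. Finish while holding it still there; leave the other tubes, the dish and the jar alone and do not touch the camera.

Things in the scene. Friction and masses are not known exactly. Their poses are not given: they have to be found in the camera images.
- tall_center (a point): The one tall culture tube (about 70 g), standing in the rack's far row among two shorter ones, in any of the three occupied cells. The tube is round: glass body 24 mm in diameter, foot slightly tapered, with a fixed white cap 26 mm in diameter and 30 mm high at its top. Total height 150 mm. This point is at its centre, half-way up (75 mm above its foot); z points up the tube to the cap.
- short1_center (a point): A short culture tube (about 50 g) standing in one hole of the grey block, to be returned to the rack. The tube is round: glass body 24 mm in diameter, foot slightly tapered, with a fixed white cap 26 mm in diameter and 30 mm high at its top. Total height 110 mm. This point is at its centre, half-way up (55 mm above its foot); z points up the tube to the cap.
- short2_center (a point): The other short culture tube (about 50 g), standing in the other hole of the grey block, to be returned to the rack. The tube is round: glass body 24 mm in diameter, foot slightly tapered, with a fixed white cap 26 mm in diameter and 30 mm high at its top. Total height 110 mm. This point is at its centre, half-way up (55 mm above its foot); z points up the tube to the cap.
- rack: Fixed white wire rack, 102 (x) by 170 mm (y), origin under its centre. 4 mm wires form 3 x 5 cells, 30 mm clear, in two grids, the upper's top 62 mm up; tubes stand on its floor, 5 mm above the origin. Cell centres: x = -34, 0, 34; y = -68, -34, 0, 34, 68 mm. The tall tube and two others stand at x = 34, y = -68, 0, 68 mm; all other cells are free, e.g. the whole row x = -34.
- holder: Fixed grey plastic block, 60 mm along its x, 150 mm along its y, 45 mm high, origin at the centre of its underside. Two holes 26 mm wide and 35 mm deep at y = -40 and +40 mm hold the two short tubes, which stand 75 mm proud of it, their feet 10 mm above the bench.
- lens (a point): Centre of the lens's front face: 32 mm black barrel on a 50 mm grey camera, on a post 105 mm behind this point (330 mm high). The lens looks level along this frame's -x, roughly towards the robot; z is up. Its height over the bench is 200 to 270 mm, set anew at each start and fixed during the job.
- view (a point): The point in the air for the tall tube's centre: on the lens axis, 120 mm in front of the lens face. Its z axis is the direction the tube's axis must have, foot to cap: 30 degrees from vertical, cap away from the lens; rotation about it is free. Its y axis is level, square to the line of sight.
- other1_center (a point): Bystander: short tube that stays in the rack's far row. The tube is round: glass body 24 mm in diameter, foot slightly tapered, with a fixed white cap 26 mm in diameter and 30 mm high at its top. Total height 110 mm. This point is at its centre, half-way up (55 mm above its foot); z points up the tube to the cap.
- other2_center (a point): Bystander: short tube that stays in the rack's far row. The tube is round: glass body 24 mm in diameter, foot slightly tapered, with a fixed white cap 26 mm in diameter and 30 mm high at its top. Total height 110 mm. This point is at its centre, half-way up (55 mm above its foot); z points up the tube to the cap.
- dish: Bystander: closed round culture dish lying on the bench, 90 mm across, 16 mm high, origin at the centre of its underside.
- jar: Bystander: closed glass jar with white lid, 64 mm across, 85 mm high, origin at the centre of its underside.
Not all that is in view belongs to the job. Leave any orange or purple look-alike of the part that bears short2_center alone. Leave any green look-alike of the part that bears other1_center alone.

How it is judged:
By the outcome, as a careful person would: the job done as asked, in the order asked, and still so for the second after the job is handed in, while the arm keeps its last pose, push and grip.
It also fails if it takes over 72 s, if anything falls off the work surface, if the arm or the gripper's body presses on something with over 40 N, if the wrist force passes 120 N, or if a joint passes its speed limit or range.

## Working session

There is one attempt and no reset: what is moved stays moved. The work goes in short steps, Python scripts to look and compute and a tool call to move; the robot and the scene stay as the last step left them, time stands still between calls to the robot, and variables do not carry over. Pictures are saved under pics/ and viewed, at most 10 in all, crops included, and the job is handed in when it is done.

Besides the shell and the picture viewer there is one more tool, called after ">>>" by a JSON object that holds its "api" and its "payload". move_arm: Moves the arm, as the interface text tells. Its arguments: {"type":"object","properties":{"increments":{"type":"array","items":{"type":"array"}},"grip_force":{"type":"number"}},"required":["increments"]}

```bash
mkdir -p pics; ls; python3 - <<'E'
from bench import arm
import cv2
ims=[]
for c in ["side","top"]:
    f=arm.grab_frame(c); cv2.imwrite(f"pics/{c}0.png",f["img"][:,:,::-1])
    print(c,f["fx"],f["cx"],f["cy"],f["dist_coeffs"]); print(f["world_from_camera"].round(3).tolist())
    for n in ["tall_center","short1_center","rack","holder","lens","other1_center","dish","jar","view"]:
        print(n,[( [round(v,3) for v in d["point"]],round(d["score"],2)) for d in arm.tip_of(c,n)])
print(arm.sense())
E
```

```text
pics
side 447.83607889546283 324.78980837174487 196.58367345983748 [-0.08370798  0.          0.          0.          0.        ]
[[-0.949, -0.221, 0.226, 0.299], [-0.315, 0.615, -0.723, 0.814], [0.021, -0.757, -0.653, 0.862], [0.0, 0.0, 0.0, 1.0]]
tall_center [([0.52, 0.094, 0.078], 0.8)]
short1_center [([0.49, -0.203, 0.066], 0.51)]
rack [([0.503, 0.162, -0.001], 0.81)]
holder [([0.478, -0.159, -0.0], 0.63), ([0.656, -0.287, -0.001], 0.58)]
lens [([0.705, 0.039, 0.222], 0.6)]
other1_center [([0.55, 0.223, 0.06], 0.9), ([0.583, 0.303, 0.056], 0.9)]
dish [([0.655, -0.283, -0.002], 0.76)]
jar [([0.708, 0.355, -0.002], 0.79)]
view [([0.705, 0.355, 0.004], 0.69)]
top 490.6319689970604 323.3824675441607 203.2410907663915 [-0.14534056  0.          0.          0.          0.        ]
[[-0.006, -0.995, 0.103, 0.397], [-1.0, 0.007, 0.007, 0.002], [-0.008, -0.102, -0.995, 1.413], [0.0, 0.0, 0.0, 1.0]]
tall_center [([0.523, 0.095, 0.082], 0.45)]
short1_center [([0.496, -0.195, 0.068], 0.41)]
rack [([0.507, 0.162, 0.002], 0.82)]
holder [([0.481, -0.16, -0.005], 0.73)]
lens [([0.703, 0.033, 0.222
[... 249 characters left out ...]
32)]
view []
{'t': 1.0, 'q': array([ 1.06137472e+00,  4.90904361e-01,  1.55885605e+00, -3.87633404e-06,
        1.09170580e+00, -1.05644440e-01]), 'qvel': array([-0.00034996, -0.00078168, -0.00093951, -0.00025181,  0.0003689 ,
       -0.00097705]), 'joint_efforts': array([ 1.51289379e-05, -6.12465620e+01, -2.58436686e+01,  6.93498063e-02,
        4.44855471e-02,  3.60167269e-05]), 'tcp_pos': array([0.24558309, 0.57477043, 0.21467339]), 'ee_rot': array([2.00519038e-01, 9.79689804e-01, 5.97373162e-05, 2.07778253e-05]), 'wrist_force': array([-0.14432388, -0.98323023,  0.29243371]), 'torque': array([ 0.02436248, -0.03120874, -0.06353722]), 'gripper_force': 0.0, 'grip_width': 0.09516098026365635}
```

View pics/side0.png

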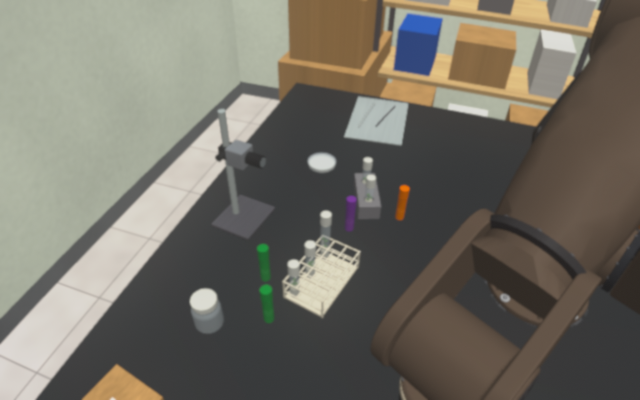

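View pics/top0.png

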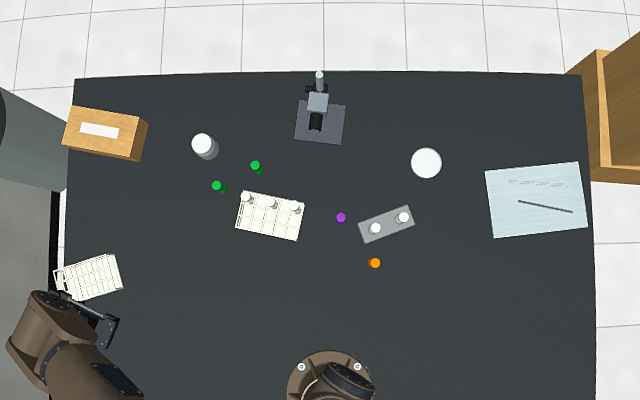

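The top view shows white-capped tubes in the grey block at (375,228) and (403,217). The purple (340,217), orange (375,263) and green (255,165), (216,185) tubes are look-alikes. In the rack's far row, the tall tube is the rightmost at about (295,207); in the side view it is the topmost at (326,222). The lens is at about (316,128). I'll check these in one enlarged composite.

```bash
cat > h.py <<'E'
import numpy as np, cv2
from bench import arm
def K(f): return np.array([[f["fx"],0,f["cx"]],[0,f["fy"],f["cy"]],[0,0,1.]])
def ray(f,uv):
    p=cv2.undistortPoints(np.array([[uv]],float),K(f),np.array(f["dist_coeffs"]))[0,0]
    T=np.array(f["world_from_camera"]); d=T[:3,:3]@[p[0],p[1],1]; return T[:3,3],d/np.linalg.norm(d)
def onz(f,uv,z):
    o,d=ray(f,uv); return o+d*(z-o[2])/d[2]
def proj(f,P):
    T=np.linalg.inv(np.array(f["world_from_camera"])); r=cv2.Rodrigues(T[:3,:3])[0]
    return cv2.projectPoints(np.array(P,float).reshape(-1,1,3),r,T[:3,3],K(f),np.array(f["dist_coeffs"]))[0][:,0]
def tri(f,a,g,b):
    o,d=ray(f,a);p,e=ray(g,b)
    s=np.linalg.lstsq(np.c_[d,-e],p-o,rcond=None)[0]; return (o+d*s[0]+p+e*s[1])/2, np.linalg.norm(o+d*s[0]-p-e*s[1])
E
python3 - <<'E'
from h import *
t=arm.grab_frame("top")["img"]; s=arm.grab_frame("side")["img"]
r=lambda i,x,y,w,h:cv2.resize(i[y:y+h,x:x+w],(400,300),interpolation=cv2.INTER_CUBIC)
a=np.vstack([np.hstack([r(t,225,175,80,60),r(t,345,185,80,60)]),np.hstack([r(t,280,65,80,60)[:],r(s,200,105,80,60)])])
cv2.imwrite("pics/c.png",a[:,:,::-1])
E
```

```text
(no output)
```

View pics/c.png

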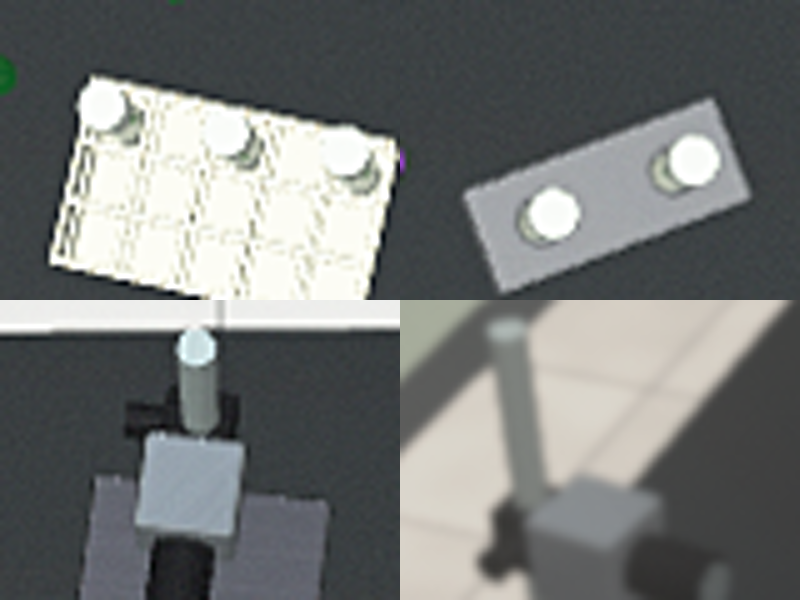

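Enlarged crop: tall tube cap at about (294.4,205.0) in the top view, the other rack caps at (245.2,195.8) and (270.4,201.2), and the block caps at (375,227.4) and (403.2,216.6). The camera's post top is at (318.8,74.2).

```bash
python3 - <<'E'
from h import *
f=arm.grab_frame("top"); 
for n,uv,z in [("tall",(294.4,205),.155),("o_mid",(270.4,201.2),.115),("o_left",(245.2,195.8),.115),("sA",(375,227.4),.12),("sB",(403.2,216.6),.12),("post",(318.8,74.2),.33)]:
    print(n,onz(f,uv,z).round(4))
c=[onz(f,(u/5+279.6,(v-300)/5+64.6),.25) for u,v in [(149,433),(245,445),(233,540),(136,525)]]
for a,b in [(0,3),(1,2)]: d=c[b]-c[a]; print(d.round(4), np.arctan2(d[1],-d[0]))
# rack corners at z=.062 (crop scale 5)
q=[onz(f,(u/5+224.6,v/5+174.6),.062) for u,v in [(92,75),(398,140),(50,262)]]
print(np.round(q,4), (q[1]/2+q[2]/2).round(4), (np.array(q)[1]-q[0]))
# block corners top z=.045
q=np.array([onz(f,((u-400)/5+344.6,v/5+184.6),.045) for u,v in [(465,192),(712,97),(750,198),(502,292)]])
print(q.round(4),q.mean(0), q[1]-q[0])
L=[]
for k in range(4):
    for cam in ["top","side"]:
        arm.grab_frame(cam); L+= [d["point"] for d in arm.tip_of(cam,"lens")[:1]]
print(np.round(L,4),np.mean(L,0))
E
```

```text
tall [0.5223 0.0857 0.155 ]
o_mid [0.5369 0.1524 0.115 ]
o_left [0.5519 0.2203 0.115 ]
sA [ 0.465  -0.1247  0.12  ]
sB [ 0.493  -0.2001  0.12  ]
post [0.8074 0.0185 0.33  ]
[-0.0469  0.0064  0.    ] 0.13591685683402388
[-0.0483  0.0062  0.    ] 0.1281025264337048
[[0.5757 0.2356 0.062 ]
 [0.5381 0.0647 0.062 ]
 [0.4714 0.258  0.062 ]] [0.5048 0.1613 0.062 ] [-0.0376215  -0.17096427  0.        ]
[[ 0.4816 -0.0836  0.045 ]
 [ 0.534  -0.2233  0.045 ]
 [ 0.477  -0.2435  0.045 ]
 [ 0.4257 -0.1035  0.045 ]] [ 0.4795954  -0.16348575  0.045     ] [ 0.05238694 -0.13977712  0.        ]
[[0.7012 0.0333 0.2249]
 [0.7055 0.0376 0.2195]
 [0.7021 0.0311 0.2213]
 [0.7049 0.0405 0.2218]
 [0.6996 0.0341 0.2229]
 [0.7078 0.0405 0.2214]
 [0.6999 0.034  0.2221]
 [0.7052 0.0368 0.2198]] [0.703275  0.0359875 0.2217125]
```

>>> {"api": "move_arm", "payload": {"increments": [[[1.5, -4, 0], [0, 0, 0.076], 0.55], [[1.5, -4, 0], [0, 0, 0.076], 0.55], [[1.5, -4, 0], [0, 0, 0.076], 0.55], [[1.5, -4, 0], [0, 0, 0.076], 0.55], [[1.5, -4, 0], [0, 0, 0.076], 0.55]]}}

```text
t: 2.45
tcp_pos: [0.3208, 0.3732, 0.2148]
ee_rot: [0.01, 1.0, 0.0, 0.0]
wrist_force: [0.5, -0.2, 0.1]
grip_width: 0.0606
gripper_force: 0.0
```

>>> {"api": "move_arm", "payload": {"increments": [[[1.5, -4, 0], [0, 0, 0.076], 0.55], [[1.5, -4, 0], [0, 0, 0.076], 0.55], [[1.5, -4, 0], [0, 0, 0.076], 0.55], [[1.5, -4, 0], [0, 0, 0.076], 0.55], [[1.5, -4, 0], [0, 0, 0.076], 0.55]]}}

```text
t: 2.95
tcp_pos: [0.3959, 0.1731, 0.2149]
ee_rot: [-0.179, 0.984, 0.0, 0.0]
wrist_force: [-0.4, 0.1, -0.1]
grip_width: 0.0521
gripper_force: 0.0
```

>>> {"api": "move_arm", "payload": {"increments": [[[1, -4, 0], [0, 0, 0], 0.55], [[1, -4, 0], [0, 0, 0], 0.55], [[1, -4, 0], [0, 0, 0], 0.55], [[1, -4, 0], [0, 0, 0], 0.55], [[1, -4, 0], [0, 0, 0], 0.55]]}}

```text
t: 3.45
tcp_pos: [0.4458, -0.027, 0.2149]
ee_rot: [-0.177, 0.984, -0.0, 0.0]
wrist_force: [0.9, 0.5, 0.3]
grip_width: 0.0521
gripper_force: 0.0
```

>>> {"api": "move_arm", "payload": {"increments": [[[1, -4, 0], [0, 0, 0], 0.55], [[0.9, -3, 0], [0, 0, 0], 0.55], [[0, -3, 0], [0, 0, 0], 0.55], [[0, 0, 0], [0, 0, 0], 0.55], [[0, 0, 0], [0, 0, 0], 0.55]]}}

```text
t: 3.95
tcp_pos: [0.4644, -0.1255, 0.2146]
ee_rot: [-0.176, 0.984, 0.0, -0.0]
wrist_force: [0.2, -0.5, -0.4]
grip_width: 0.0524
gripper_force: 0.0
```

```bash
python3 - <<'E'
from h import *
f=arm.grab_frame("wrist"); cv2.imwrite("pics/w1.png",f["img"][:,:,::-1])
s=arm.sense(); print(s["t"],s["tcp_pos"],s["ee_rot"],s["grip_width"])
print(np.round(f["world_from_camera"],3).tolist())
for P in [(.465,-.125,.12),(.493,-.2,.12)]: print(proj(f,P))
for n in ["short1_center"]: print([(np.round(d["point"],3),d["score"]) for d in arm.tip_of("wrist",n)])
E
```

```text
4.0 [ 0.46435347 -0.12491569  0.21463843] [-1.76944357e-01  9.84220838e-01  1.73751231e-04 -7.75439177e-05] 0.05231559706444173
[[-0.348, 0.907, 0.237, 0.398], [0.938, 0.336, 0.089, -0.15], [0.001, 0.253, -0.967, 0.385], [0.0, 0.0, 0.0, 1.0]]
[[315.03384385 203.82929079]]
[[225.25013874 204.02137152]]
[(array([ 0.493, -0.196,  0.066]), 0.69)]
```

View pics/w1.png

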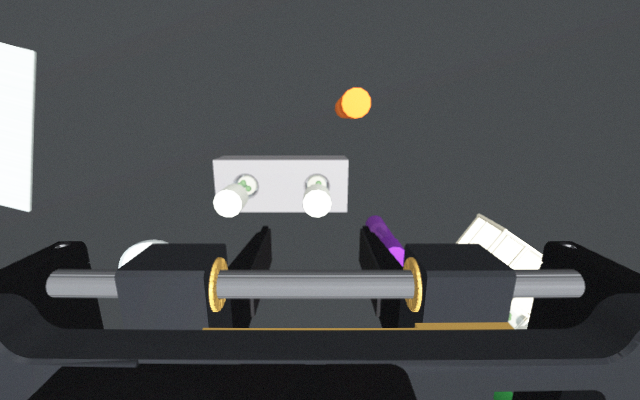

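Caps show at (317,203) and (228,202), within about 2 mm of predicted, and the purple tube at (380,225) is clear of the fingers. I'll descend over tube A.

>>> {"api": "move_arm", "payload": {"increments": [[[0, 0.1, -4.5], [0, 0, 0], 0.55], [[0, 0, -4.5], [0, 0, 0], 0.55], [[0, 0, -3], [0, 0, 0], 0.55], [[0, 0, -1], [0, 0, 0], 0.55], [[0, 0, 0], [0, 0, 0], 0.1]], "grip_force": 20}}

```text
t: 4.55
tcp_pos: [0.4644, -0.1235, 0.0842]
ee_rot: [-0.178, 0.984, 0.001, -0.001]
wrist_force: [-1.2, -0.5, 0.4]
grip_width: 0.0485
gripper_force: 0.0
```

>>> {"api": "move_arm", "payload": {"increments": [[[0, 0, 0], [0, 0, 0], 0.1], [[0, 0, 0], [0, 0, 0], 0.1], [[0, 0, 0], [0, 0, 0], 0.1], [[0, 0, 0], [0, 0, 0], 0.1], [[0, 0, 0.5], [0, 0, 0], 0.1]]}}

```text
t: 5.05
tcp_pos: [0.4645, -0.1243, 0.0901]
ee_rot: [-0.177, 0.984, -0.0, 0.0]
wrist_force: [0.5, 0.8, -0.1]
grip_width: 0.0252
gripper_force: 20.0
```

>>> {"api": "move_arm", "payload": {"increments": [[[0, 0, 3], [0, 0, 0], 0.1], [[0, 0, 4], [0, 0, 0], 0.1], [[0, 0, 4.5], [0, 0, 0], 0.1], [[0, 2, 0], [0, 0, 0], 0.1], [[0, 4, 0], [0, 0, -0.07], 0.1]]}}

```text
t: 5.55
tcp_pos: [0.4651, -0.0651, 0.2065]
ee_rot: [-0.141, 0.99, -0.001, 0.002]
wrist_force: [0.3, 0.3, -1.0]
grip_width: 0.0255
gripper_force: 20.0
```

>>> {"api": "move_arm", "payload": {"increments": [[[0, 4, 0], [0, 0, -0.07], 0.1], [[0, 4, 0], [0, 0, -0.07], 0.1], [[0, 4, 0], [0, 0, -0.07], 0.1], [[0, 4, 0], [0, 0, -0.07], 0.1], [[0, 4, 0], [0, 0, -0.07], 0.1]]}}

```text
t: 6.05
tcp_pos: [0.4642, 0.1373, 0.2053]
ee_rot: [0.033, 0.999, 0.0, 0.0]
wrist_force: [0.7, -0.8, -1.4]
grip_width: 0.0254
gripper_force: 20.0
```

>>> {"api": "move_arm", "payload": {"increments": [[[0.5, 4, 0], [0, 0, -0.07], 0.1], [[1, 4, 0], [0, 0, -0.08], 0.1], [[0.6, 1.8, 0], [0, 0, 0], 0.1], [[0, 0, 0], [0, 0, 0], 0.1], [[0, 0, 0], [0, 0, 0], 0.1]]}}

```text
t: 6.55
tcp_pos: [0.4851, 0.2335, 0.2047]
ee_rot: [0.106, 0.994, -0.0, -0.0]
wrist_force: [0.4, 0.4, -0.7]
grip_width: 0.0256
gripper_force: 20.0
```

```bash
python3 - <<'E'
from h import *
f=arm.grab_frame("wrist"); im=f["img"].copy()
s=arm.sense(); print(s["t"],s["tcp_pos"],s["ee_rot"],s["grip_width"])
c=np.array([.5045,.1605]);X=np.array([.9767,-.2147]);Y=np.array([.2147,.9767])
for i in (-34,0,34):
  for j in (-68,-34,0,34,68):
    p=proj(f,[*(c+X*i/1e3+Y*j/1e3),.062])[0]
    cv2.circle(im,tuple(int(round(v)) for v in p),2,(255,0,0),-1)
cv2.imwrite("pics/w2.png",im[:,:,::-1])
E
```

```text
6.6 [0.48512902 0.23299726 0.20475633] [ 1.06682344e-01  9.94293121e-01 -1.39999107e-04 -2.17761143e-04] 0.025985184242793512
```

View pics/w2.png

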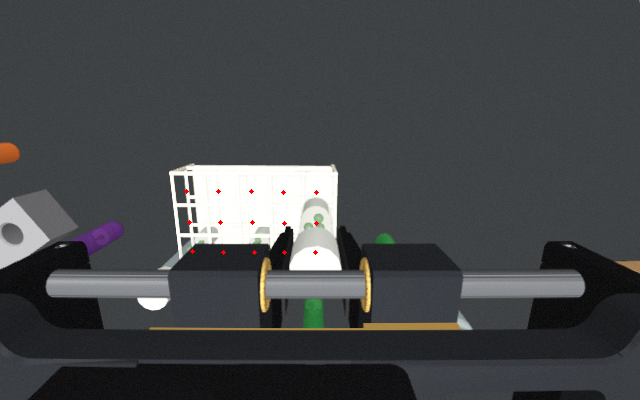

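The rack's near edge runs from (171,172) to (337,170), and the held tube stands upright over the right-end cell. I'll check the grid overlay enlarged.

```bash
python3 - <<'E'
from h import *
f=arm.grab_frame("wrist"); im=f["img"]
x0,y0,S=165,155,4
big=cv2.resize(im[y0:y0+110,x0:x0+190],None,fx=S,fy=S,interpolation=cv2.INTER_CUBIC)
c=np.array([.5045,.1605]);X=np.array([.9767,-.2147]);Y=np.array([.2147,.9767])
def pt(i,j,z=.062): return tuple(int(round(v)) for v in (proj(f,[*(c+X*i/1e3+Y*j/1e3),z])[0]-[x0-.5,y0-.5])*S)
for i in (-51,-17,17): cv2.line(big,pt(i,-85),pt(i,85),(255,0,0),1)
for j in (-85,-51,-17,17,51,85): cv2.line(big,pt(-51,j),pt(51,j),(255,0,0),1)
cv2.imwrite("pics/w3.png",big[:,:,::-1])
E
```

```text
(no output)
```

View pics/w3.png

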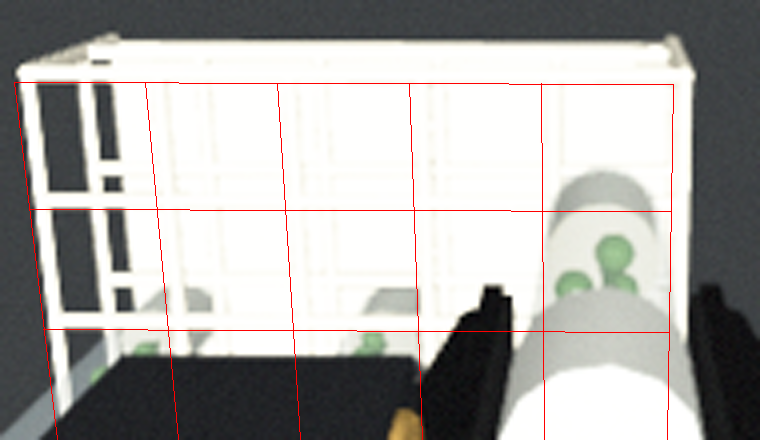

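```bash
python3 - <<'E'
from h import *
f=arm.grab_frame("wrist"); s=arm.sense(); x0,y0,S=165,155,4
p=s["tcp_pos"]; print(p)
for dz,r in [(-.074,.012),(-.074,.010),(-.04,.012),(.006,.013),(.036,.013)]:
    a=np.linspace(0,2*np.pi,73); P=np.c_[p[0]+r*np.cos(a),p[1]+r*np.sin(a),0*a+p[2]+dz]
    q=(proj(f,P)-[x0-.5,y0-.5])*S; print(dz,r,"x",q[:,0].min().round(),q[:,0].max().round(),"y",q[:,1].min().round(),q[:,1].max().round())
E
```

```text
[0.48536686 0.23271671 0.20489256]
-0.074 0.012 x 543.0 659.0 y 164.0 276.0
-0.074 0.01 x 553.0 650.0 y 174.0 267.0
-0.04 0.012 x 534.0 668.0 y 209.0 336.0
0.006 0.013 x 510.0 691.0 y 291.0 459.0
0.036 0.013 x 492.0 709.0 y 377.0 573.0
```

>>> {"api": "move_arm", "payload": {"increments": [[[-0.1, 0.4, 0], [0, 0, 0], 0.1], [[0, 0, -4], [0, 0, 0], 0.1], [[0, 0, -2.5], [0, 0, 0], 0.1], [[0, 0, -1.2], [0, 0, 0], 0.1], [[0, 0, -1.2], [0, 0, 0], 0.1]]}}

```text
t: 7.2
tcp_pos: [0.4848, 0.2376, 0.1153]
ee_rot: [0.107, 0.994, 0.0, 0.0]
wrist_force: [-0.1, 0.1, -0.5]
grip_width: 0.0257
gripper_force: 20.0
```

>>> {"api": "move_arm", "payload": {"increments": [[[0, 0, -1], [0, 0, 0], 0.1], [[0, 0, -1], [0, 0, 0], 0.1], [[0, 0, 0], [0, 0, 0], 0.1]]}}

```text
t: 7.5
tcp_pos: [0.4843, 0.2376, 0.0948]
ee_rot: [0.107, 0.994, -0.0, -0.001]
wrist_force: [-0.9, 0.5, 0.3]
grip_width: 0.0257
gripper_force: 20.0
```

>>> {"api": "move_arm", "payload": {"increments": [[[0, 0, -0.8], [0, 0, 0], 0.1], [[0, 0, -0.5], [0, 0, 0], 0.1], [[0, 0, -0.2], [0, 0, 0], 0.1], [[0, 0, 0], [0, 0, 0], 0.1]]}}

```text
t: 7.9
tcp_pos: [0.4848, 0.2379, 0.0809]
ee_rot: [0.107, 0.994, 0.0, 0.0]
wrist_force: [0.0, 1.0, 1.3]
grip_width: 0.0255
gripper_force: 20.0
```

>>> {"api": "move_arm", "payload": {"increments": [[[0, 0, -0.1], [0, 0, 0], 0.1], [[0, 0, 0], [0, 0, 0], 0.5], [[0, 0, 0], [0, 0, 0], 0.5], [[0, 0, 0], [0, 0, 0], 0.5], [[0, 0, 2], [0, 0, 0], 0.5]]}}

```text
t: 8.4
tcp_pos: [0.4835, 0.2374, 0.098]
ee_rot: [0.107, 0.994, -0.001, -0.002]
wrist_force: [-0.0, 0.4, 0.4]
grip_width: 0.0471
gripper_force: 0.0
```

>>> {"api": "move_arm", "payload": {"increments": [[[0, 0, 4], [0, 0, 0], 0.5], [[0, 0, 4], [0, 0, 0], 0.5], [[-0.5, -2, 2.6], [0, 0, 0], 0.5], [[-1, -4, 0], [0, 0, 0], 0.5], [[-0.5, -4, 0], [0, 0, 0], 0.5]]}}

```text
t: 8.9
tcp_pos: [0.4639, 0.1371, 0.2063]
ee_rot: [0.106, 0.994, 0.0, 0.001]
wrist_force: [0.1, 0.4, 0.2]
grip_width: 0.0475
gripper_force: 0.0
```

>>> {"api": "move_arm", "payload": {"increments": [[[0, -4.2, 0], [0, 0, 0.08], 0.5], [[0, -4.2, 0], [0, 0, 0.08], 0.5], [[0, -4.2, 0], [0, 0, 0.08], 0.5], [[0, -4.2, 0], [0, 0, 0.08], 0.5], [[0.7, -4.2, 0], [0, 0, 0.08], 0.5]]}}

```text
t: 9.4
tcp_pos: [0.4708, -0.0738, 0.2057]
ee_rot: [-0.095, 0.996, 0.0, -0.0]
wrist_force: [0.3, -0.4, 0.4]
grip_width: 0.0477
gripper_force: 0.0
```

>>> {"api": "move_arm", "payload": {"increments": [[[1, -4.2, 0], [0, 0, 0.08], 0.5], [[1, -4.2, 0], [0, 0, 0.09], 0.5], [[0, -4.1, 0], [0, 0, 0], 0.5], [[0, 0, 0], [0, 0, 0], 0.5], [[0, 0, 0], [0, 0, 0], 0.5]]}}

```text
t: 9.9
tcp_pos: [0.4912, -0.1976, 0.2052]
ee_rot: [-0.176, 0.984, 0.0, -0.0]
wrist_force: [-1.2, 0.6, -1.3]
grip_width: 0.0476
gripper_force: 0.0
```

```bash
python3 - <<'E'
from h import *
f=arm.grab_frame("wrist"); im=f["img"]; s=arm.sense(); print(s["t"],s["tcp_pos"],s["ee_rot"],s["grip_width"])
q=proj(f,[s["tcp_pos"][0],s["tcp_pos"][1],.12])[0]; print("cap expected",q)
m=(im.min(2)>215).astype(np.uint8); n,l,st,c=cv2.connectedComponentsWithStats(m)
for i in range(1,n):
    if st[i,4]>150: print(st[i],c[i].round(1))
t=arm.grab_frame("top"); cv2.imwrite("pics/t2.png",cv2.resize(t["img"][160:280,200:440],(800,400),interpolation=2)[:,:,::-1])
E
```

```text
9.95 [ 0.49119593 -0.19680418  0.20539194] [-1.76845149e-01  9.84238561e-01  3.96232280e-04 -3.03114317e-04] 0.047629368716676
cap expected [315.58957449 206.22530344]
[    0    25    93   188 14596] [ 43.4 117.7]
[299 192  30  28 661] [313.2 205.8]
[ 502  220   69   49 1365] [534.3 246.7]
[572 232  55  35 256] [593.8 246.5]
```

View pics/t2.png

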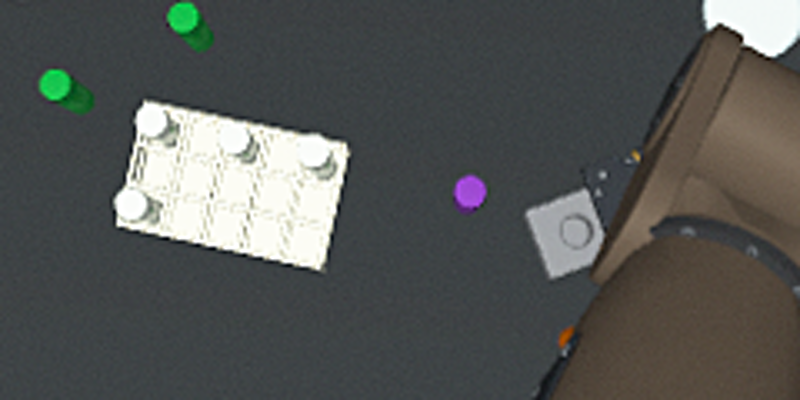

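The first tube stands upright in the rack's corner cell, at (133,205) in the crop. Cap B is about 2 px off centre, so I'll shift slightly and grasp.

>>> {"api": "move_arm", "payload": {"increments": [[[0.05, -0.15, -4.5], [0, 0, 0], 0.5], [[0, 0, -4], [0, 0, 0], 0.5], [[0, 0, -2.6], [0, 0, 0], 0.5], [[0, 0, -1], [0, 0, 0], 0.5], [[0, 0, 0], [0, 0, 0], 0.1]], "grip_force": 20}}

```text
t: 10.5
tcp_pos: [0.4919, -0.1977, 0.0841]
ee_rot: [-0.178, 0.984, 0.001, -0.001]
wrist_force: [0.3, -0.8, 0.4]
grip_width: 0.0433
gripper_force: 0.0
```

>>> {"api": "move_arm", "payload": {"increments": [[[0, 0, 0], [0, 0, 0], 0.1], [[0, 0, 0], [0, 0, 0], 0.1], [[0, 0, 0], [0, 0, 0], 0.1], [[0, 0, 0], [0, 0, 0], 0.1], [[0, 0, 0.5], [0, 0, 0], 0.1]]}}

```text
t: 11.0
tcp_pos: [0.492, -0.1988, 0.0902]
ee_rot: [-0.177, 0.984, -0.0, 0.0]
wrist_force: [0.2, -0.2, -0.3]
grip_width: 0.0259
gripper_force: 20.0
```

>>> {"api": "move_arm", "payload": {"increments": [[[0, 0, 3], [0, 0, 0], 0.1], [[0, 0, 4], [0, 0, 0], 0.1], [[0, 0, 4.5], [0, 0, 0], 0.1], [[-0.5, 2, 0], [0, 0, 0], 0.1], [[-0.5, 4, 0], [0, 0, -0.07], 0.1]]}}

```text
t: 11.5
tcp_pos: [0.4822, -0.1395, 0.206]
ee_rot: [-0.141, 0.99, -0.001, 0.001]
wrist_force: [0.0, 0.9, -0.9]
grip_width: 0.0254
gripper_force: 20.0
```

>>> {"api": "move_arm", "payload": {"increments": [[[-0.3, 4, 0], [0, 0, -0.07], 0.1], [[-0.3, 4, 0], [0, 0, -0.07], 0.1], [[-0.3, 4, 0], [0, 0, -0.07], 0.1], [[-0.3, 4, 0], [0, 0, -0.07], 0.1], [[0, 4, 0], [0, 0, -0.07], 0.1]]}}

```text
t: 12.0
tcp_pos: [0.4691, 0.063, 0.2048]
ee_rot: [0.033, 0.999, 0.0, 0.0]
wrist_force: [1.1, 0.4, -0.8]
grip_width: 0.0257
gripper_force: 20.0
```

>>> {"api": "move_arm", "payload": {"increments": [[[0, 4, 0], [0, 0, -0.07], 0.1], [[0, 4, 0], [0, 0, -0.08], 0.1], [[0, 3, 0], [0, 0, 0], 0.1], [[0, 0, 0], [0, 0, 0], 0.1], [[0, 0, 0], [0, 0, 0], 0.1]]}}

```text
t: 12.5
tcp_pos: [0.4695, 0.1716, 0.2045]
ee_rot: [0.106, 0.994, -0.0, -0.0]
wrist_force: [-0.6, 0.0, -0.6]
grip_width: 0.0252
gripper_force: 20.0
```

```bash
python3 - <<'E'
from h import *
f=arm.grab_frame("wrist"); im=f["img"]; s=arm.sense(); print(s["t"],s["tcp_pos"],s["ee_rot"],s["grip_width"])
x0,y0,S=220,155,4
big=cv2.resize(im[y0:y0+110,x0:x0+190],None,fx=S,fy=S,interpolation=cv2.INTER_CUBIC)
c=np.array([.5031,.1636]);X=np.array([.9767,-.2147]);Y=np.array([.2147,.9767])
def pt(i,j,z=.062): return tuple(int(round(v)) for v in (proj(f,[*(c+X*i/1e3+Y*j/1e3),z])[0]-[x0-.5,y0-.5])*S)
for i in (-51,-17,17): cv2.line(big,pt(i,-85),pt(i,85),(255,0,0),1)
for j in (-85,-51,-17,17,51,85): cv2.line(big,pt(-51,j),pt(51,j),(255,0,0),1)
cv2.imwrite("pics/w4.png",big[:,:,::-1])
E
```

```text
12.55 [0.46962904 0.17102407 0.20454703] [ 1.06385232e-01  9.94324971e-01 -9.23525424e-05 -1.61428616e-04] 0.02574759554772285
```

View pics/w4.png

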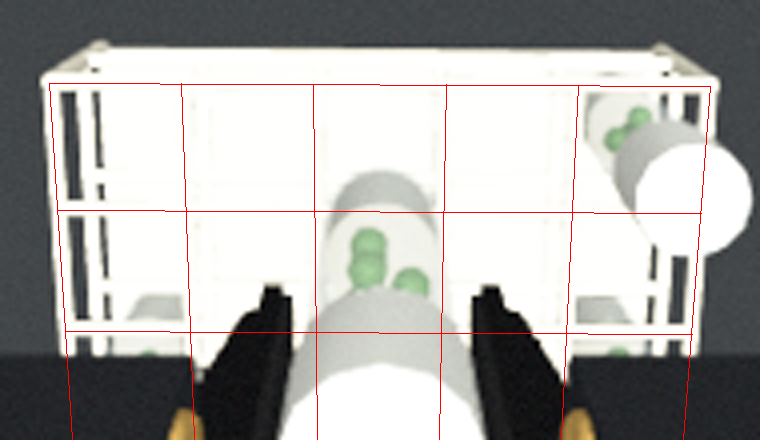

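The overlay now matches the grid to about 1 mm, and tube A stands in the corner cell. I'll lower tube B into the middle cell of the near row.

>>> {"api": "move_arm", "payload": {"increments": [[[-0.03, 0, -4], [0, 0, 0], 0.1], [[0, 0, -3], [0, 0, 0], 0.1], [[0, 0, -1.2], [0, 0, 0], 0.1], [[0, 0, -1.2], [0, 0, 0], 0.1], [[0, 0, -1], [0, 0, 0], 0.1]]}}

```text
t: 13.05
tcp_pos: [0.4703, 0.1709, 0.1006]
ee_rot: [0.107, 0.994, 0.0, 0.0]
wrist_force: [0.9, 0.4, -1.3]
grip_width: 0.0258
gripper_force: 20.0
```

>>> {"api": "move_arm", "payload": {"increments": [[[0, 0, -0.8], [0, 0, 0], 0.1], [[0, 0, -0.7], [0, 0, 0], 0.1], [[0, 0, -0.4], [0, 0, 0], 0.1], [[0, 0, -0.2], [0, 0, 0], 0.1], [[0, 0, 0], [0, 0, 0], 0.1]]}}

```text
t: 13.55
tcp_pos: [0.4705, 0.1714, 0.0806]
ee_rot: [0.107, 0.994, 0.0, 0.001]
wrist_force: [-0.8, -0.8, 9.5]
grip_width: 0.0256
gripper_force: 20.0
```

>>> {"api": "move_arm", "payload": {"increments": [[[0, 0, 0], [0, 0, 0], 0.47], [[0, 0, 0], [0, 0, 0], 0.47], [[0, 0, 0], [0, 0, 0], 0.47], [[0, 0, 2], [0, 0, 0], 0.47], [[0, 0, 4], [0, 0, 0], 0.47]]}}

```text
t: 14.05
tcp_pos: [0.4686, 0.1709, 0.1383]
ee_rot: [0.107, 0.994, -0.001, -0.002]
wrist_force: [0.2, 0.4, 1.4]
grip_width: 0.0447
gripper_force: 0.0
```

>>> {"api": "move_arm", "payload": {"increments": [[[0, 0, 4], [0, 0, 0], 0.47], [[0, 0, 3], [0, 0, 0], 0.47], [[2.5, -4, 0], [0, 0, 0], 0.47], [[2.5, -4.2, 0], [0, 0, 0], 0.47], [[0, 0, 0], [0, 0, 0], 0.47]]}}

```text
t: 14.55
tcp_pos: [0.522, 0.0857, 0.2097]
ee_rot: [0.108, 0.994, -0.0, 0.001]
wrist_force: [0.5, 0.4, -0.3]
grip_width: 0.0448
gripper_force: 0.0
```

```bash
python3 - <<'E'
from h import *
f=arm.grab_frame("wrist"); im=f["img"]; s=arm.sense(); print(s["t"],s["tcp_pos"],s["ee_rot"],s["grip_width"])
q=proj(f,[[s["tcp_pos"][0],s["tcp_pos"][1],.155]])[0]; print("cap expected",q, proj(f,[s["tcp_pos"][0]+.0,s["tcp_pos"][1]+.01,.155])[0])
cv2.imwrite("pics/w5.png",np.hstack([im[100:300],])[:,:,::-1])
L=[]
for k in range(3):
    for cam in ["top","side","wrist"]:
        arm.grab_frame(cam); print(cam,[(np.round(d["point"],4),round(d["score"],2)) for d in arm.tip_of(cam,"lens")[:1]])
E
```

```text
14.6 [0.52058097 0.0873563  0.20940563] [ 1.08375721e-01  9.94110005e-01  5.32628330e-06 -2.88391136e-05] 0.0447675956071657
cap expected [316.59579168 214.2277075 ] [329.42684136 211.52912567]
top [(array([0.7018, 0.0357, 0.2219]), 0.81)]
side [(array([0.7022, 0.0401, 0.2184]), 0.88)]
wrist []
top [(array([ 0.4792, -0.16  , -0.0035]), 0.66)]
side [(array([0.7027, 0.0394, 0.2191]), 0.62)]
wrist []
top [(array([0.7033, 0.0354, 0.2264]), 0.84)]
side []
wrist []
```

View pics/w5.png

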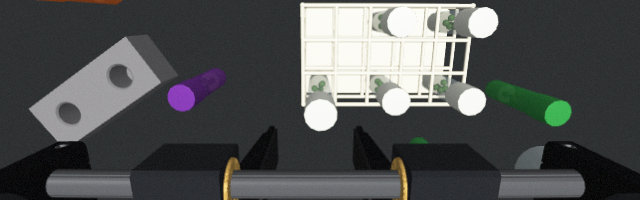

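Both short tubes stand in the rack at (398,22) and (482,22). The tall cap is at (320,114), about 3 mm to the +Y side of the fingers' centre line.

>>> {"api": "move_arm", "payload": {"increments": [[[0.06, 0.25, 0], [0, 0, 0], 0.47], [[0, 0, -4], [0, 0, 0], 0.47], [[0, 0, -3], [0, 0, 0], 0.47], [[0, 0, -2], [0, 0, 0], 0.47], [[0, 0, 0], [0, 0, 0], 0.1]], "grip_force": 30}}

```text
t: 16.0
tcp_pos: [0.5193, 0.0918, 0.1175]
ee_rot: [0.107, 0.994, -0.0, -0.002]
wrist_force: [0.2, -0.3, 0.4]
grip_width: 0.0406
gripper_force: 0.0
```

>>> {"api": "move_arm", "payload": {"increments": [[[0, 0, 0], [0, 0, 0], 0.1], [[0, 0, 0], [0, 0, 0], 0.1], [[0, 0, 0], [0, 0, 0], 0.1], [[0, 0, 0], [0, 0, 0], 0.1], [[0, 0, 1], [0, 0, 0], 0.1]]}}

```text
t: 16.5
tcp_pos: [0.52, 0.0917, 0.1297]
ee_rot: [0.107, 0.994, -0.0, -0.001]
wrist_force: [0.6, -0.1, -0.3]
grip_width: 0.0254
gripper_force: 30.0
```

>>> {"api": "move_arm", "payload": {"increments": [[[0, 0, 2], [0, 0, 0], 0.1], [[0, 0, 3], [0, 0, 0], 0.1], [[0, 0, 4], [0, 0, 0], 0.1], [[0, 0, 4], [0, 0, 0], 0.1], [[0, 0, 0], [0, 0, 0], 0.1]]}}

```text
t: 17.0
tcp_pos: [0.5218, 0.0919, 0.2653]
ee_rot: [0.107, 0.994, 0.001, 0.004]
wrist_force: [-0.0, -0.3, -1.5]
grip_width: 0.0253
gripper_force: 30.0
```

```bash
python3 - <<'E'
import cv2
t=cv2.imread("pics/top0.png",0); s=cv2.imread("pics/side0.png",0)
print("top cols 304..330")
for r in range(104,136,1): print(r,*t[r,304:331])
print("side cols 238..270")
for r in range(144,174): print(r,*s[r,238:270])
E
```

```text
top cols 304..330
104 102 101 97 93 162 162 160 162 159 158 160 157 161 159 161 159 159 156 158 161 161 159 156 126 74 95 99
105 102 100 99 109 164 165 162 157 160 160 158 162 159 162 161 161 156 156 158 159 158 157 155 106 81 100 102
106 103 102 97 127 167 163 159 156 158 161 157 161 165 160 157 155 156 156 158 156 158 158 146 94 85 100 102
107 101 99 94 152 164 160 160 161 160 161 162 160 161 159 160 156 161 159 158 156 157 164 143 76 90 97 97
108 104 102 97 161 165 162 160 163 161 160 162 159 157 155 157 159 158 158 155 154 159 162 137 63 96 98 95
109 101 103 98 160 170 168 162 160 162 161 165 160 160 159 160 160 160 158 157 158 159 160 142 60 100 98 98
110 101 97 97 99 117 119 120 136 150 156 162 162 163 165 162 163 157 158 160 161 159 162 141 63 101 103 100
111 104 101 102 83 94 92 96 103 107 106 111 111 111 119 123 128 142 151 159 162 167 166 118 74 98 97 100
112 104 103 104 96 90 96 98 60 66 52 55 57 59 74 86 92 107 99 102 102 107 109 81 77 99 97 99
113 102 103 104 91 91 96 82 23 31 31 33 33 32 41 41 35 56 79 97 92 87 90 76 88 100 99 101
114 104 103 106 96 91 93 54 17 23 37 37
[... 4519 characters left out ...]

167 89 90 91 92 92 91 88 82 75 69 66 65 65 64 63 62 60 59 56 53 51 51 57 63 68 68 65 63 63 62 62 62
168 82 85 87 89 89 88 83 75 69 66 65 65 65 65 64 64 64 62 62 60 59 56 56 58 61 62 63 63 63 63 62 62
169 73 76 79 82 83 81 75 70 66 66 65 66 65 65 65 64 64 63 63 63 62 61 61 60 61 62 63 62 62 62 63 62
170 68 69 71 72 74 72 69 67 65 65 65 65 64 65 64 64 64 64 64 64 63 63 63 63 62 63 63 62 62 62 62 61
171 67 67 66 67 67 67 67 65 65 65 65 64 65 64 64 64 64 64 64 63 63 63 63 63 63 62 62 63 62 61 62 61
172 67 66 66 66 66 66 65 65 66 65 64 64 65 64 64 64 64 64 63 64 64 63 63 62 63 62 63 61 63 62 62 61
173 66 67 66 66 65 66 65 65 64 65 65 64 64 63 64 64 64 64 63 63 63 63 62 62 62 63 62 62 62 62 62 61
```

```bash
python3 - <<'E'
from h import *
f=arm.grab_frame("top"); g=arm.grab_frame("side")
a=onz(f,(316.05,115),.222); b=onz(f,(314.7,127),.222); d=b-a
print(a,b,"yaw",np.arctan2(d[1],-d[0]))
for r in (127,127.5,128,128.5,129): print(r,*tri(f,(314.7-.1125*(r-127),r),g,(262.5,162)))
s=arm.sense(); print(s["tcp_pos"],s["ee_rot"],s["grip_width"])
for w in [(f,"top"),(g,"side")]:
    print([(np.round(q["point"],4),round(q["score"],2)) for q in arm.tip_of(w[1],"tall_center")[:2]])
E
```

```text
[0.74123407 0.02744106 0.222     ] [0.71039508 0.03091377 0.222     ] yaw 0.11213528848535854
127 [0.70775325 0.02997708 0.21809824] 0.007378144937010719
127.5 [0.70698507 0.03027468 0.21832273] 0.006227049902649405
128 [0.70621634 0.03057297 0.21854961] 0.005076527169479261
128.5 [0.70544708 0.03087193 0.21877888] 0.003926580382409066
129 [0.70467728 0.03117157 0.21901053] 0.002777213174264329
[0.52021903 0.09178404 0.26063535] [1.06684824e-01 9.94292461e-01 1.96028650e-04 9.00830817e-04] 0.025359039794003026
[]
[(array([0.5179, 0.094 , 0.2212]), 0.57)]
```

>>> {"api": "move_arm", "payload": {"increments": [[[0.5, -0.8, 0], [-0.0127, -0.104, 0], 0.1], [[1, -0.8, 0], [-0.0127, -0.104, 0], 0.1], [[1, -0.8, 0], [-0.0127, -0.104, 0], 0.1], [[1, -0.8, 0], [-0.0127, -0.104, 0], 0.1], [[0.9, -0.8, -0.5], [-0.0127, -0.104, 0], 0.1]]}}

```text
t: 17.7
tcp_pos: [0.5644, 0.0516, 0.2542]
ee_rot: [0.103, 0.96, -0.004, 0.26]
wrist_force: [0.6, 0.6, -1.1]
grip_width: 0.0254
gripper_force: 30.0
```

>>> {"api": "move_arm", "payload": {"increments": [[[0, 0, 0], [0, 0, 0], 0.1], [[0, 0, 0], [0, 0, 0], 0.1], [[0, 0, 0], [0, 0, 0], 0.1]]}}

```text
t: 18.0
tcp_pos: [0.5646, 0.0519, 0.2546]
ee_rot: [0.103, 0.961, -0.004, 0.258]
wrist_force: [0.6, 0.5, -0.7]
grip_width: 0.0258
gripper_force: 30.0
```

```bash
python3 - <<'E'
from h import *
from scipy.spatial.transform import Rotation as R
s=arm.sense(); tz=-R.from_quat(s["ee_rot"]).as_matrix()[:,2]; p=s["tcp_pos"]; c=p-.0397*tz
print(s["t"],p,"tz",tz.round(4),np.degrees(np.arccos(tz[2])),"centre",c.round(4))
f=arm.grab_frame("top"); g=arm.grab_frame("side"); h=arm.grab_frame("wrist")
def crop(f,P,w,hh,S):
    u=proj(f,P)[0].astype(int); x=max(0,u[0]-w//2); y=max(0,u[1]-hh//2)
    im=f["img"].copy()
    i=cv2.resize(im[y:y+hh,x:x+w],(w*S,hh*S),interpolation=2)
    for Q,col in [(c+.075*tz,(255,0,0)),(c,(0,255,0)),(c-.075*tz,(255,0,0)),(np.array([.7035,.0345,.2205]),(0,160,255)),(np.array([.8077,.0217,.33]),(0,160,255))]:
        v=(proj(f,Q)[0]-[x-.5,y-.5])*S; cv2.circle(i,(int(v[0]),int(v[1])),3,col,-1)
    return i
m=c*.6+np.array([.7035,.0345,.2205])*.4
a=np.hstack([crop(f,m,80,60,5),crop(g,m,80,60,5)]); b=cv2.resize(h["img"],(480,300))
a=np.vstack([a,np.hstack([b,np.zeros((300,320,3),np.uint8)])])
cv2.imwrite("pics/fin.png",a[:,:,::-1])
for cam in ("top","side"):
  for n in ("tall_center","lens"): print(cam,n,[(np.round(q["point"],4),round(q["score"],2)) for q in arm.tip_of(cam,n)[:2]])
E
```

```text
18.0 [0.56457951 0.05192231 0.25461047] tz [-0.4945  0.0604  0.8671] 29.878775467978308 centre [0.5842 0.0495 0.2202]
top tall_center [(array([0.5877, 0.047 , 0.2201]), 0.76)]
top lens [(array([0.6998, 0.034 , 0.2213]), 0.96)]
side tall_center [(array([0.5834, 0.0523, 0.2183]), 0.85)]
side lens [(array([0.7042, 0.038 , 0.2184]), 0.79)]
```

View pics/fin.png

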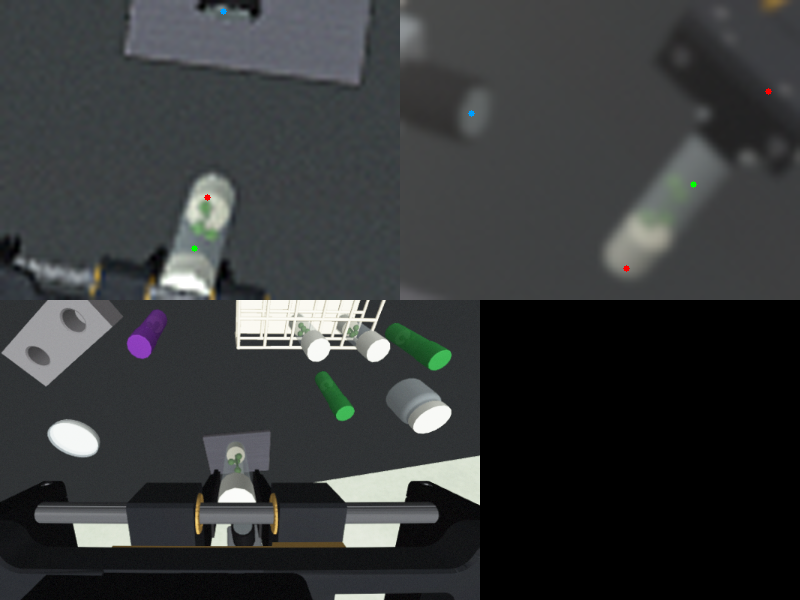

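In the final view, the top and side overlays match both the tube and the lens to about 1 px. The tilt is right, with the foot towards the lens. The block is empty and both short tubes are in the rack. I'll nudge 1 mm, settle and hand in.

>>> {"api": "move_arm", "payload": {"increments": [[[-0.1, 0, 0], [0, 0, 0], 0.1], [[0, 0, 0], [0, 0, 0], 0.1], [[0, 0, 0], [0, 0, 0], 0.1], [[0, 0, 0], [0, 0, 0], 0.1], [[0, 0, 0], [0, 0, 0], 0.1]]}}

```text
t: 18.85
tcp_pos: [0.5633, 0.0518, 0.2546]
ee_rot: [0.103, 0.96, -0.004, 0.259]
wrist_force: [0.2, 0.3, -2.0]
grip_width: 0.0253
gripper_force: 30.0
```

```bash
python3 -c "
from bench import arm
s=arm.sense(); print(s['t'],s['tcp_pos'],s['grip_width'],abs(s['qvel']).max()); print(arm.close_job())"
```

```text
18.85 [0.56334844 0.05175981 0.25464654] 0.02527070794924436 0.0022193439164300173
the job is handed in; nothing more can be done
None
```

I returned both short tubes to their own free rack cells and handed the job in at about 19 s, with the tall tube held still about 12 cm in front of the lens at lens height. It leans 30° with its foot towards the lens; its position and lean direction rest on lens estimates good to a few millimetres and about 3°, and no verdict came back.

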